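# Seat the keyed shaft in the pulley and hold it home

### The arm

A 6-joint arm with a two-finger parallel gripper is mounted at the origin on a cart in front of the work surface, level with it; the furniture and walls round the work are solid. World frame = base frame: x ahead of the robot, y to its left, z up, the work surface at z = 0. Lengths are in mm, angles in rad, forces in N, time in s.
With the tool pointing down it reaches from about 275 to 1000 mm from the base axis. Payload 8.4 kg.
Tool frame: the origin (TCP) lies midway between the tips of the shut fingers; the grasp point (between the pads) lies 19 mm behind it; z points along the fingers, y is the direction in which the jaws open and shut (so a half turn about z gives the same grasp; the last joint's range is limited). The gripper opens to 85 mm and grips with 20 to 120 N. Pads are 22 mm wide; open, the fingers measure 114 mm over their backs; the gripper's body (76 mm by 85 mm) begins 54 mm behind the grasp point. The pads swing forward as they close: fully open they stand 13 mm farther back than shut.
Start: joints at [-1.284, 0.353, 1.633, -0, 1.155, -0.002], TCP at [178, -599.119, 231.281] pointing down, gripper open.
Joint ranges: [-2.63, 2.63], [-0.92, 2.1], [0.06, 2.66], [-1.3, 4.44], [0, 2.69], [-3.02, 3.02]. Speed limits (rad/s): [2.22, 2.22, 2.79, 3.14, 3.14, 3.14].

### API

Orientations are given as [roll, pitch, yaw] about the fixed x, y, z axes, in that order (R = Rz(yaw) Ry(pitch) Rx(roll)).
In Python, from rig import r gives the robot as it stands.
- The arm moves only by the tool play_rows, never from a script. Its argument "moves" is a list of rows, each a list of 3 entries, a list of its own where there are three numbers: the turn, a rotation vector about the tool's x, y, z in degrees, then the shift along the tool's x, y, z in mm, then the opening, from 0 (shut) to 1 (fully open). A call has 1 to 20 rows; each row is the pose to reach, as a shift and turn from the pose measured when the call began, along the tool's axes at that moment; what a row does not reach only later rows make up. A row lasts 1/10 s, in which the tool goes at most 50 mm and 8.59 degrees, less where a joint would pass 70% of its speed; a pose out of reach is approached as far as the arm can. A call with a gripper value outside its range is refused whole. The fingers move at their own pace and stop on an object; "newtons" is the grip in N (left out, the last holds). Time passes only in rows, so rows that repeat a pose let the fingers close. It gives the time, the measured TCP pose, the force and the opening at its end, in the units of the state.
- r.sense(): the state, without advancing time (a new reading comes with each control period).
- r.grab_frame(name): name is "scene" or "side" or "wrist"; returns a dict with "color" (400x640x3 uint8, red, green, blue), "K" (3x3 intrinsics, pixels), "rvec" (rotation vector, rad) and "tvec" (3), from world to camera coordinates, as OpenCV has them; the wrist camera has in their place "T_tool_cam" (4x4, takes a point from camera to tool coordinates, whose origin is the TCP and whose axes are the flange's). Camera axes: x right, y down, z forward; pixel columns grow to the right and rows downward; lengths in mm; the calibration is good to about 2 mm. The wrist camera is an equidistant fisheye: a pixel r from the principal point sees the ray r / f radians off the axis. A picture is of the moment at which its call begins: read the wrist's pose just before it. There is no depth.
- r.sign_off(): hands the job in, once; it reports no verdict.
Trained networks look in a picture, given as the dict that the camera call returned (one of the last four; its "shot" number tells which), for a name from the list of things; names that differ only in an ending like _2 or _b are one class to them, and where a whole thing is asked for, a point or a joint stands for the part that bears it (a point fixed in the world has none). Each returns a list of dicts, best first, with "conf" (0 to 1); they miss things now and then, are a little off and sometimes report something else, mostly with a low value. They report only what shows in the picture. A call takes as long as a camera call. They do not tell look-alikes from the thing itself.
- r.silhouettes(picture, name): "mask" (400x640 bool, what is visible of it) and "location" ([column, row] in pixels, amid what is visible of it).
The state is a dict: "clock": time; "qpos": joint angles; "qvel": joint speeds; "joint_efforts": joint torques, N m; "eef_pos": TCP position; "tcp_rot": TCP orientation; "contact_force": force on the tool from outside, world axes, zero at the start; "wrist_torque": the same for the moment, N m; "opening": opening from 0.0 (shut) to 1.0 (fully open).
Only numpy, scipy, OpenCV 4.12 (cv2) and the standard library are available. Lean on these libraries where they do the work, as an engineer would, in place of code of your own. Each camera call takes 0.05 s, during which the arm holds its last target.

### The job

Take the slimmer of the two keyed shafts out of the wooden rack, stand it in the bore of the pulley and turn it until its key slips into the keyway, then push it fully home, so that its collar lies on the hub face, against the spring at the bottom of the bore. The spring pushes it out again, so finish while still gripping the shaft and pressing it home (a colleague would now fit the set screw). Leave the thicker shaft standing in the rack, and do not knock the wood block, the tin or the roll of tape about.

Things in the scene. Friction and masses are not known exactly. Their poses are not given: they have to be found in the camera images.
- slim_shaft_head (a point): Centre of the square head of the slim steel shaft (200 to 300 g), which stands upright in one of the rack's two pockets; grasp it here from above. Head 24 x 24 mm, 34 mm tall (17 mm above and below this point), flats square to the shaft's x and y; z points up along the shaft. Below: neck 21 mm wide from 17 to 32 mm down, collar 40 mm wide from 32 to 38 mm down.
- slim_shaft_foot (a point): Centre of the foot of the slim shaft, 78 mm below the head's centre. From its foot up to 40 mm (underside of the collar) the shaft is 24 mm in diameter; its lowest 4 mm taper to 18 mm.
- slim_shaft_key (a point): Lower end of the slim shaft's one key, 16 mm above the foot and on the shaft's -x side: 6 mm wide, standing 4 mm proud, from 16 to 38 mm above the foot. The 16 mm below it are plain and enter the bore at any angle; then the key lands on the hub face unless it is over the keyway.
- thick_shaft_head (a point): Centre of the head of the other shaft, standing in the other pocket of the rack; same heights and same head, but 31 mm in diameter with a 47 mm collar: it does not fit the bore. To be left standing.
- hub_mouth (a point): Centre of the bore's mouth in the flat upper face of the pulley's hub, 65 mm above the table, z up. Bore 27 mm; one keyway, 9 mm wide, cut to 18.5 mm from the axis, all the way down. This frame is the plate's, not the pulley's: the keyway points within 0.6 rad either side of this frame's -x; see or feel where. Home: collar on this face, head's centre 38 mm above this point.
- spring_pad (a point): Top of the sprung pad in the bore, at rest 32 mm below the mouth (a fixed point: it does not follow the pad). The shaft's foot meets it 8 mm before the shaft is home; it pushes up with about 4 N there, rising to 9 N when home. Let go, the shaft rises about 8 mm.
- bench_plate: Steel plate, 130 x 130 x 12 mm, fixed to the table, origin at the centre of its underside. On it lies, axis upright, an aluminium V-belt pulley: rim 110 mm in diameter, 20 to 46 mm above the table; hub 50 mm in diameter, 65 mm high. The pulley is stiff to turn (about 0.5 N m) and stays where it is unless forced.
- shaft_rack: Wooden rack fixed to the table, 170 x 70 x 30 mm (x, y, z), origin at the centre of its underside; two pockets 35 mm in diameter and 14 mm deep, at 50 mm either side along its x. Which shaft stands in which pocket varies.
- block: Loose wood offcut, 45 x 80 x 38 mm, origin at the centre of its underside. To be left alone.
- tin: Loose tin, 66 mm in diameter, 108 mm tall, origin at the centre of its underside. To be left alone.
- tape_roll: Loose roll of tape lying flat, 54 mm in diameter, 18 mm tall, origin at the centre of its underside. To be left alone.
Not all that is in view belongs to the job. What is shaped like the part that bears slim_shaft_head but red is not meant.

How it is judged:
By the outcome, as a careful person would: the job done as asked, in the order asked, and still so for the second after the job is handed in, while the arm keeps its last pose, push and grip.
It also fails if it takes over 48 s, if anything falls off the work surface, if the arm or the gripper's body presses on something with over 40 N, if the wrist force passes 120 N, or if a joint passes its speed limit or range.

## Working session

There is one attempt and no reset: what is moved stays moved. The work goes in short steps, Python scripts to look and compute and a tool call to move; the robot and the scene stay as the last step left them, time stands still between calls to the robot, and variables do not carry over. Pictures are saved under pics/ and viewed, and the job is handed in when it is done.

Besides the shell and the picture viewer there is one more tool, called by a JSON object that holds its "method" and its "body", one argument or row to a line. play_rows: Moves the arm, as the interface text tells. Its arguments: {"type":"object","properties":{"moves":{"type":"array"},"newtons":{"type":"number"}},"required":["moves"]}

```bash
mkdir -p pics; ls; cat > h.py <<'E'
import numpy as np, cv2
from rig import r
def save(f,n): cv2.imwrite('pics/'+n+'.png',cv2.cvtColor(f['color'],cv2.COLOR_RGB2BGR))
def ray(f,px):
    R=cv2.Rodrigues(np.array(f['rvec'],float))[0];t=np.array(f['tvec'],float).ravel()
    K=np.array(f['K']);d=R.T@np.linalg.solve(K,[px[0],px[1],1.]);return -R.T@t,d
def atz(f,px,z):
    c,d=ray(f,px);return c+d*(z-c[2])/d[2]
def proj(f,P):
    return cv2.projectPoints(np.array(P,float).reshape(-1,3),np.array(f['rvec'],float),np.array(f['tvec'],float),np.array(f['K'],float),None)[0].reshape(-1,2)
E
python3 - <<'E'
from h import *
s=r.sense();print(s)
a=r.grab_frame('scene');save(a,'scene0')
b=r.grab_frame('side');save(b,'side0')
for f,n in((a,'scene'),(b,'side')):
  for k in['slim_shaft_head','thick_shaft_head','bench_plate','shaft_rack','hub_mouth','block','tin','tape_roll']:
    try:print(n,k,[(round(d['conf'],2),np.round(d['location']),int(d['mask'].sum())) for d in r.silhouettes(f,k)])
    except Exception as e:print(k,e)
E
```

```text
pics
{'clock': 0.0, 'qpos': array([-1.28437361e+00,  3.53681715e-01,  1.63414216e+00, -8.60905602e-06,
        1.15519906e+00, -2.36408035e-03]), 'qvel': array([ 1.42534417e-03,  3.35450110e-04,  1.44158172e-03, -1.58123084e-03,
       -2.70121703e-04, -3.28364966e-06]), 'joint_efforts': array([ 7.90316280e-04, -6.05234957e+01, -3.42065299e+01,  7.03938582e-06,
        9.42388811e-03,  3.99236868e-06]), 'eef_pos': array([ 177.87595623, -598.65005591,  230.53728393]), 'tcp_rot': array([-3.14016236e+00,  4.48991533e-06,  2.88790286e-01]), 'contact_force': array([-0.04299464,  0.20534596, -0.11247285]), 'wrist_torque': array([ 0.03932096,  0.04480852, -0.03644214]), 'opening': 0.9943844736855832}
scene slim_shaft_head [(0.83, array([346., 232.]), 322), (0.81, array([278., 214.]), 295), (0.76, array([285., 238.]), 364), (0.62, array([250., 202.]), 229), (0.36, array([323., 211.]), 1534)]
scene thick_shaft_head [(0.78, array([320., 252.]), 423)]
scene bench_plate [(0.93, array([326., 209.]), 1596)]
scene shaft_rack [(0.97, array([298., 261.]), 1441), (0.48, array([285., 241.]), 361)]
scene hub_mouth [(0.93, array([324., 210.]), 1507)]
scene block []
scene tin [(0.6, array([228., 226.]), 838)]
scene tape_roll [(0.48, array([418., 191.]), 225)]
side slim_shaft_head [(0.78, array([342., 188.]), 318), (0.76, array([277., 202.]), 328), (0.76, array([371., 181.]), 302), (0.65, array([303., 165.]), 285)]
side thick_shaft_head [(0.85, array([270., 178.]), 273), (0.38, array([301., 166.]), 287)]
side bench_plate [(0.86, array([325., 229.]), 1915)]
side shaft_rack [(0.66, array([289., 184.]), 928)]
side hub_mouth [(0.8, array([325., 228.]), 1920)]
side block [(0.59, array([256., 162.]), 356)]
side tin [(0.74, array([353., 159.]), 698), (0.18, array([324., 227.]), 1936)]
side tape_roll [(0.91, array([273., 314.]), 429), (0.73, array([326., 229.]), 1925), (0.68, array([289., 186.]), 911)]
```

```bash
python3 - <<'E'
import cv2
for n,(x,y) in(('scene0',(200,130)),('side0',(200,120))):
  i=cv2.imread(f'pics/{n}.png');cv2.imwrite(f'pics/{n}_c.png',cv2.resize(i[y:y+200 if n=='side0' else y+190,x:x+260],None,fx=3,fy=3,interpolation=cv2.INTER_CUBIC)[:600,:800])
E
```

```text
(no output)
```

View pics/scene0.png

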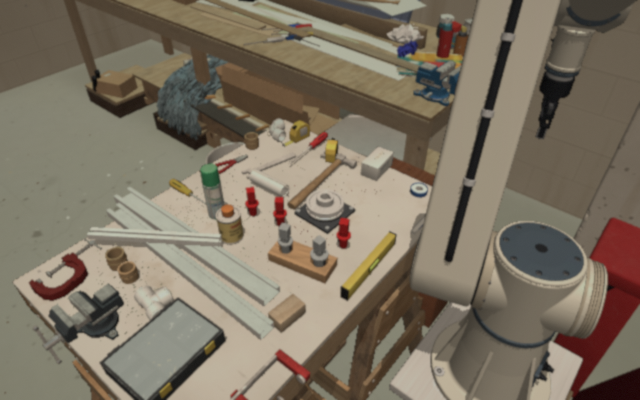

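```bash
python3 - <<'E'
from h import *
s=r.sense()
f=r.grab_frame('wrist');save(f,'wrist0');print(f['K'],np.round(f['T_tool_cam'],3))
E
```

```text
[[309.70691629   0.         318.20947168]
 [  0.         309.70691629 196.08194124]
 [  0.           0.           1.        ]] [[-2.00000e-03 -9.66000e-01 -2.58000e-01  6.52680e+01]
 [ 1.00000e+00 -2.00000e-03 -0.00000e+00  7.93000e-01]
 [-0.00000e+00 -2.58000e-01  9.66000e-01 -1.42563e+02]
 [ 0.00000e+00  0.00000e+00  0.00000e+00  1.00000e+00]]
```

View pics/scene0_c.png

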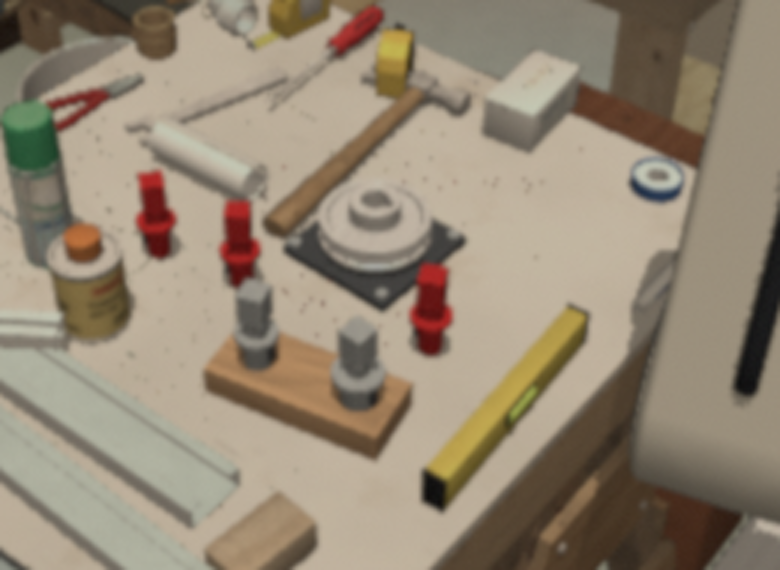

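View pics/side0_c.png

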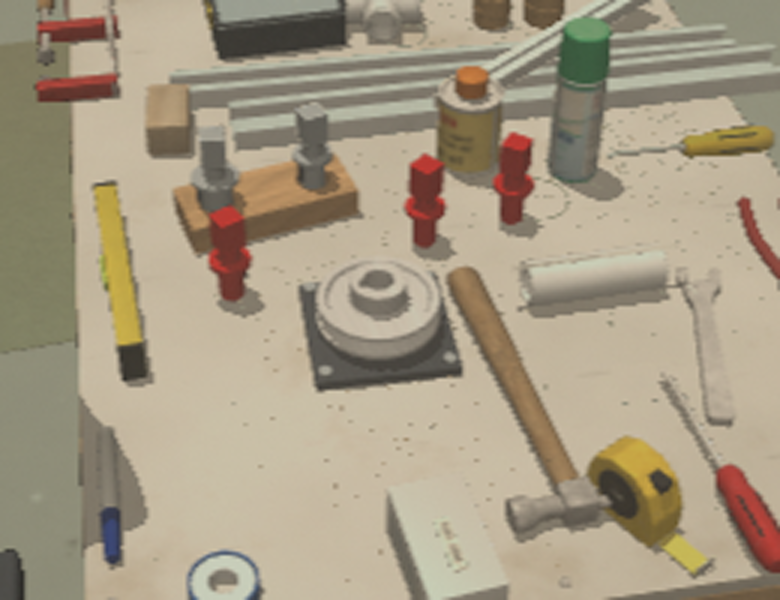

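View pics/wrist0.png

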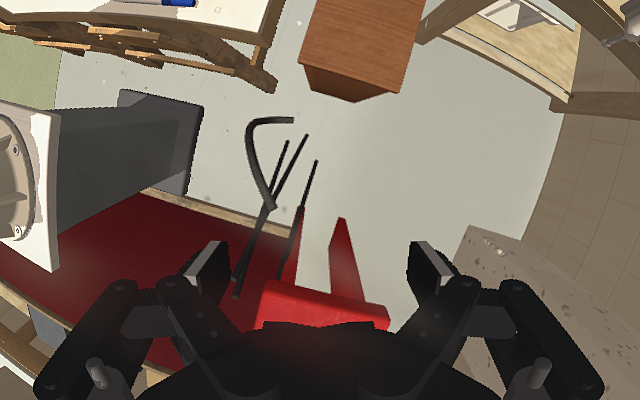

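The grey pair in the rack are the candidates, at scene px (285,238) and (320,252). The left one looks to have the narrower collar, so it should be slim; the red ones are decoys. I'll measure both.

```bash
cat >> h.py <<'E'
def tri(f,p,g,q):
    c1,d1=ray(f,p);c2,d2=ray(g,q);d1/=np.linalg.norm(d1);d2/=np.linalg.norm(d2)
    A=np.array([d1,-d2]).T;s=np.linalg.lstsq(A,c2-c1,rcond=None)[0]
    a=c1+d1*s[0];b=c2+d2*s[1];return (a+b)/2,np.linalg.norm(a-b)
E
python3 - <<'E'
from h import *
a=r.grab_frame('scene');b=r.grab_frame('side')
import pickle;pickle.dump((a,b),open('ab.pkl','wb'))
print(r.sense()['clock'])
def crop(f,x,y,w,h,n,k=8):
    save(f,'tmp');i=cv2.imread('pics/tmp.png')[y:y+h,x:x+w];cv2.imwrite(f'pics/{n}.png',cv2.resize(i,None,fx=k,fy=k,interpolation=cv2.INTER_CUBIC))
crop(a,265,215,80,65,'rackA',9);crop(b,250,145,80,60,'rackB',9);crop(a,285,180,80,60,'hubA',9);crop(b,290,190,75,65,'hubB',9)
for nm,p,q in(('slimhead?',(284.5,232),(304,161)),('thick?',(319,245),(270.5,170)),('hub',(325,196.5),(326.5,215))):print(nm,tri(a,p,b,q))
E
```

```text
1.05
slimhead? (array([559.17959023,  36.12155436,  92.23873822]), np.float64(2.9906921891528584))
thick? (array([461.16125369,  13.75633719,  89.81889294]), np.float64(1.170363849795484))
hub (array([ 589.89816153, -169.00225943,   58.7321998 ]), np.float64(0.5838677427333292))
```

View pics/rackA.png

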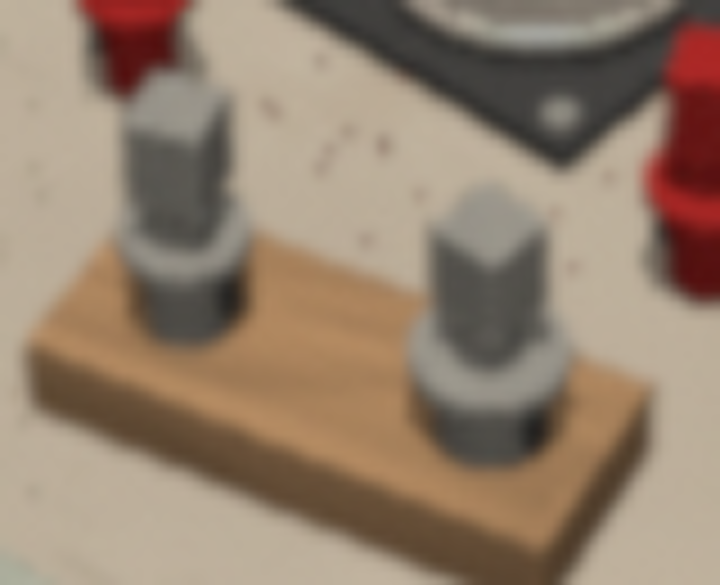

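View pics/rackB.png

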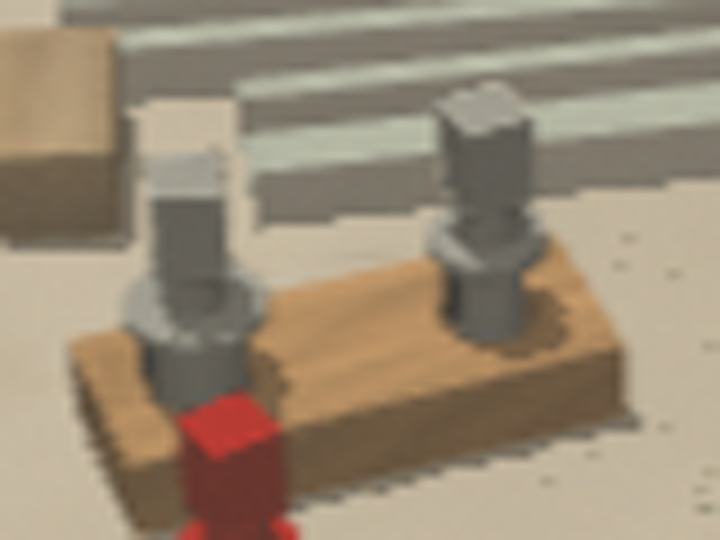

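View pics/hubA.png

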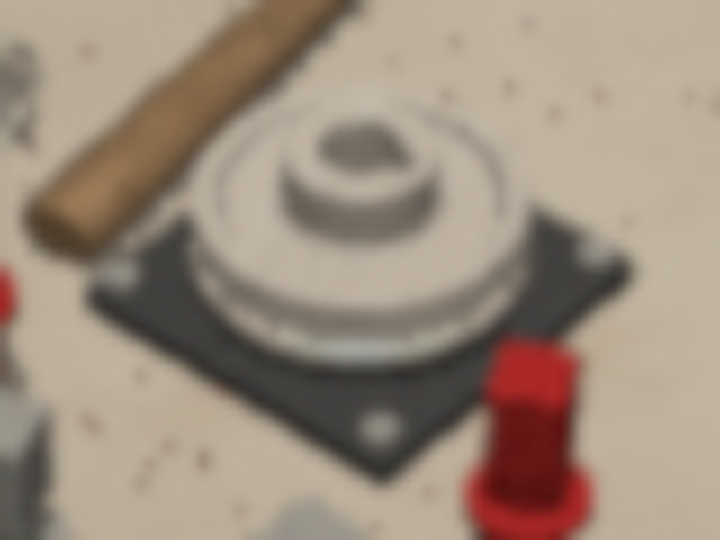

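View pics/hubB.png

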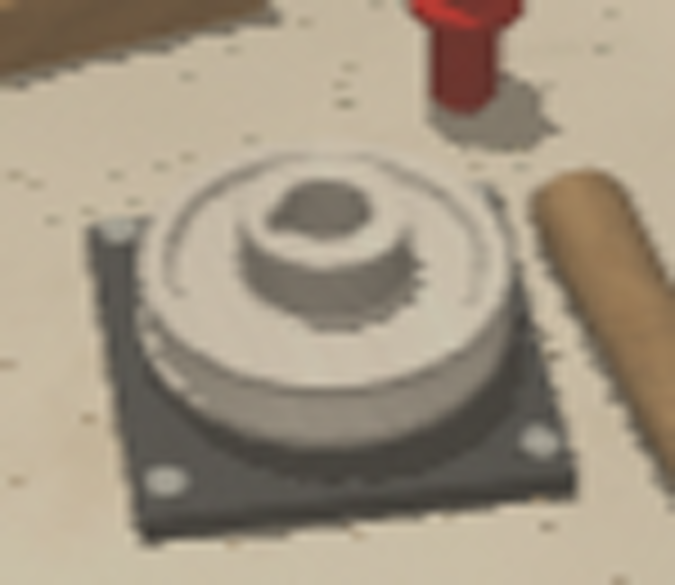

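```bash
python3 - <<'E'
from h import *
import pickle
a,b=pickle.load(open('ab.pkl','rb'))
for f in(a,b): print(ray(f,(320,200))[0].round(), f['K'][0][0])
for nm,p,q in(('redA',(250,196),(371,176)),('redB',(278,207),(342,181)),('redC',(346,224),(277,199)),('tin',(226.5,211),(356,148))):
  print(nm,tri(a,p,b,q)[0].round(),tri(a,p,b,q)[1].round(1))
for nm,x,px,z in(('hammer end',a,(292,205),10),('tape',a,(418.5,189),18),('spray top',a,(210,165),150)):print(nm,atz(x,px,z).round())
# plate corners z=12
print('plate A',[atz(a,p,12).round() for p in((295.5,212.5),(327.5,232.5),(355,209.5))])
print('plate B',[atz(b,p,12).round() for p in((300,215.2),(306,248.5),(354,243.5))])
print('rackA',[atz(a,p,30).round() for p in((268,253),(325.5,275),(337.2,258))])
E
```

```text
[-62. 649. 948.] 475.69501250216547
[  412. -1105.   904.] 483.1184671530728
redA [749. -28.  64.] 6.9
redB [657. -43.  67.] 0.5
redC [ 466. -102.   75.] 2.3
tin [727.  78.  94.] 4.9
hammer end [ 677. -121.   10.]
tape [ 421. -417.   18.]
spray top [858.  14. 150.]
plate A [array([ 646., -101.,   12.]), array([522., -96.,  12.]), array([ 519., -222.,   12.])]
plate B [array([ 527., -106.,   12.]), array([ 524., -236.,   12.]), array([ 650., -239.,   12.])]
rackA [array([583.,  76.,  30.]), array([420.,  39.,  30.]), array([433., -25.,  30.])]
```

{"method": "play_rows", "body": {
  "moves": [
    [[0, 0, -55], [512, -243, 50], 1],
    [[0, 0, -55], [512, -243, 50], 1],
    [[0, 0, -55], [512, -243, 50], 1],
    [[0, 0, -55], [512, -243, 50], 1],
    [[0, 0, -55], [512, -243, 50], 1],
    [[0, 0, -55], [512, -243, 50], 1],
    [[0, 0, -55], [512, -243, 50], 1],
    [[0, 0, -55], [512, -243, 50], 1],
    [[0, 0, -55], [512, -243, 50], 1],
    [[0, 0, -55], [512, -243, 50], 1],
    [[0, 0, -55], [512, -243, 50], 1],
    [[0, 0, -55], [512, -243, 50], 1],
    [[0, 0, -55], [512, -243, 50], 1],
    [[0, 0, -55], [512, -243, 50], 1]
  ]
}}

```text
clock: 2.45
eef_pos: [599.1, -220.5, 181.1]
tcp_rot: [-3.141, 0.0, 1.25]
contact_force: [0.0, 0.0, 0.3]
opening: 1.002
```

```bash
cat >> h.py <<'E'
from scipy.spatial.transform import Rotation as Ro
import pickle
def wgrab(n):
    s=r.sense();f=r.grab_frame('wrist');save(f,n)
    T=np.eye(4);T[:3,:3]=Ro.from_euler('xyz',s['tcp_rot']).as_matrix();T[:3,3]=s['eef_pos']
    f['Twc']=T@np.array(f['T_tool_cam']);pickle.dump(f,open(f'pics/{n}.pkl','wb'));return s,f
def wray(f,px):
    K=np.array(f['K']);u=np.array([(px[0]-K[0,2])/K[0,0],(px[1]-K[1,2])/K[1,1]]);th=np.linalg.norm(u)
    d=np.array([*(u/max(th,1e-9)*np.sin(th)),np.cos(th)]);T=f['Twc'];return T[:3,3],T[:3,:3]@d
def watz(f,px,z):
    c,d=wray(f,px);return c+d*(z-c[2])/d[2]
def wproj(f,P):
    K=np.array(f['K']);T=np.linalg.inv(f['Twc']);o=[]
    for p in np.array(P,float).reshape(-1,3):
        q=T[:3,:3]@p+T[:3,3];th=np.arctan2(np.hypot(q[0],q[1]),q[2]);h=np.hypot(q[0],q[1])+1e-9
        o.append([K[0,2]+K[0,0]*th*q[0]/h,K[1,2]+K[1,1]*th*q[1]/h])
    return np.array(o)
E
python3 - <<'E'
from h import *
s,f=wgrab('w1');print(s['clock'],s['eef_pos'],s['tcp_rot'],s['qpos'])
E
```

```text
2.45 [ 599.05919591 -220.5464795   181.057637  ] [-3.14077038e+00  4.97468770e-04  1.24962415e+00] [-3.54823863e-01  4.22504798e-01  1.64845880e+00 -5.97858079e-04
  1.07143420e+00 -3.33649741e-02]
```

View pics/w1.png

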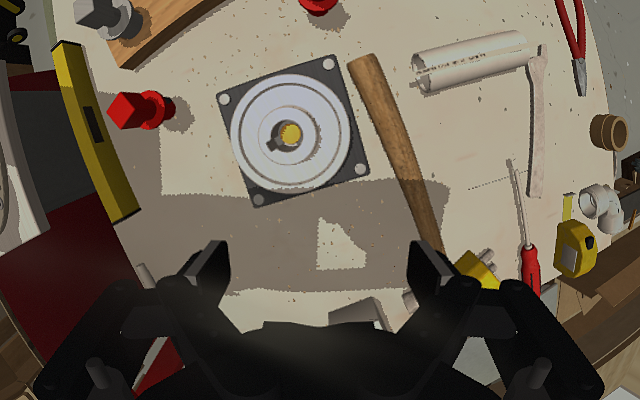

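```bash
python3 - <<'E'
from h import *
f=pickle.load(open('pics/w1.pkl','rb'))
i=cv2.imread('pics/w1.png')[100:175,245:335];cv2.imwrite('pics/w1c.png',cv2.resize(i,None,fx=8,fy=8,interpolation=cv2.INTER_CUBIC))
pc=[watz(f,p,12) for p in((217,94),(336,54),(369,169),(255,208))];print(np.round(pc),np.mean(pc,0));
for k in range(4):
  d=pc[(k+1)%4]-pc[k];print(np.linalg.norm(d[:2]).round(),np.degrees(np.arctan2(d[1],d[0])).round(1))
# rectify hub face plane z=65, +-30mm
c0=np.array([588,-168]);n=600;u=np.linspace(-32,32,n)
P=[[c0[0]+x,c0[1]-y,65] for y in u for x in u]
m=wproj(f,P).astype(np.float32).reshape(n,n,2)
img=cv2.imread('pics/w1.png');o=cv2.remap(img,m[...,0],m[...,1],cv2.INTER_CUBIC);cv2.line(o,(300,0),(300,599),(0,0,255),1);cv2.line(o,(0,300),(599,300),(0,0,255),1)
cv2.imwrite('pics/w1r.png',o)
E
```

```text
[[ 529. -103.   12.]
 [ 656. -106.   12.]
 [ 652. -228.   12.]
 [ 525. -230.   12.]] [ 590.71194556 -166.56374456   12.        ]
127.0 -1.4
122.0 -92.0
127.0 -179.2
127.0 88.1
```

View pics/w1r.png

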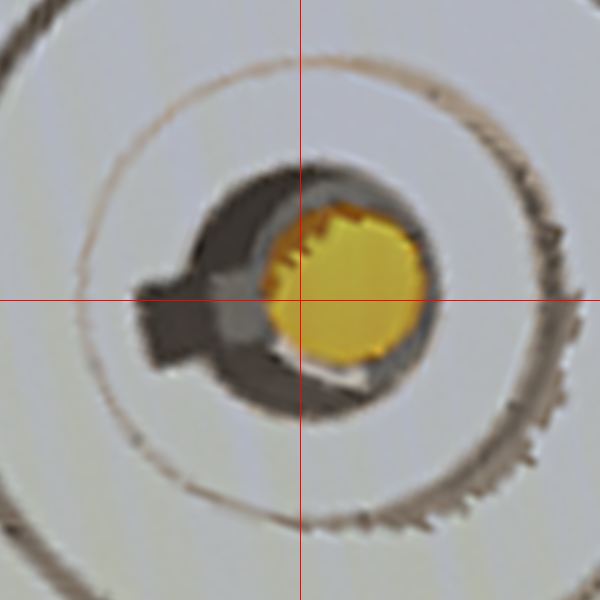

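Keyway direction measured at about 193.3° in world (13° from −x), hub at ≈(589.6, −166.9), spans match 27 / 18.5 mm. Next I look at the shaft.

{"method": "play_rows", "body": {
  "moves": [
    [[0, 0, 0], [168, -2, 0], 1],
    [[0, 0, 0], [168, -2, 0], 1],
    [[0, 0, 0], [168, -2, 0], 1],
    [[0, 0, 0], [168, -2, 0], 1],
    [[0, 0, 0], [168, -2, 0], 1]
  ]
}}

```text
clock: 3.0
eef_pos: [650.0, -60.3, 181.4]
tcp_rot: [-3.141, 0.0, 1.25]
contact_force: [-0.4, -0.5, 0.0]
opening: 0.998
```

```bash
python3 - <<'E'
from h import *
s,f=wgrab('w2');print(s['clock'],s['eef_pos'],s['tcp_rot'],s['qpos'])
print(wproj(f,[[559,36,111],[559,36,56],[559,36,30]]))
E
```

```text
3.0 [650.02033664 -60.29531883 181.41417649] [-3.14116748e+00  3.50161579e-04  1.24989136e+00] [-9.46631398e-02  4.43136002e-01  1.61489035e+00 -2.78169064e-04
  1.08405921e+00  2.26372072e-01]
[[160.81617492 124.86734781]
 [189.16568724 122.00885807]
 [199.45581332 121.09147404]]
```

View pics/w2.png

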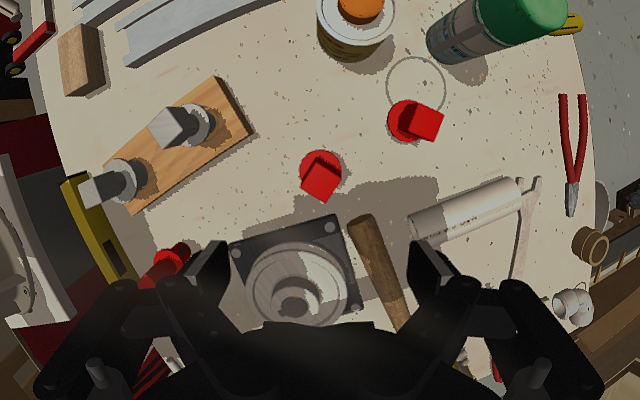

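```bash
python3 - <<'E'
from h import *
f=pickle.load(open('pics/w2.pkl','rb'))
i=cv2.imread('pics/w2.png')[80:180,135:255]
i=cv2.convertScaleAbs(i,alpha=1.3,beta=25)
cv2.imwrite('pics/w2c.png',cv2.resize(i,None,fx=6,fy=6,interpolation=cv2.INTER_CUBIC))
E
```

```text
(no output)
```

View pics/w2c.png

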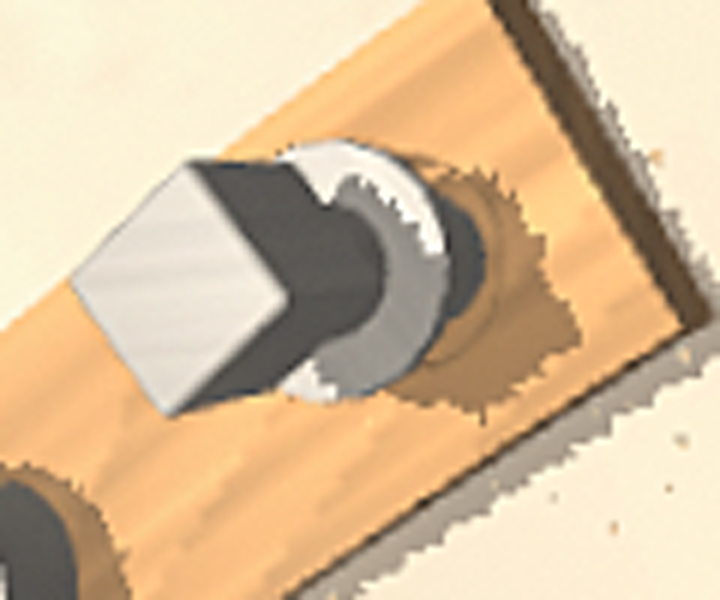

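```bash
python3 - <<'E'
from h import *
f=pickle.load(open('pics/w2.pkl','rb'))
a,b=pickle.load(open('ab.pkl','rb'))
px=[(135+x/6,80+y/6) for x,y in((70,282),(190,160),(288,297),(168,414))]
P=np.array([watz(f,p,111) for p in px]);c=P.mean(0);print(P.round(1),c)
for k in range(4):
  d=P[(k+1)%4]-P[k];print(np.linalg.norm(d).round(1),np.degrees(np.arctan2(d[1],d[0])).round(1))
# project hypothesised keys in scene & side
cx=np.array([c[0],c[1]])
for nm,g in(('scene',a),('side',b)):
  print(nm,proj(g,[[*cx,111],[*cx,94],[*cx,56],[*cx,30]]).round(1).tolist())
  x0,y0=np.floor(proj(g,[*cx,65])[0]-16).astype(int)
  save(g,'tmp');i=cv2.imread('pics/tmp.png')[y0:y0+36,x0:x0+32];i=cv2.convertScaleAbs(i,alpha=1.5,beta=0)
  cv2.imwrite(f'pics/key_{nm}.png',cv2.resize(i,None,fx=16,fy=16,interpolation=cv2.INTER_CUBIC))
# wrist view direction at shaft
print(f['Twc'][:3,3])
E
```

```text
[[546.5  39.5 111. ]
 [568.6  46.7 111. ]
 [575.3  25.6 111. ]
 [553.8  18.4 111. ]] [561.0581104   32.55673988 111.        ]
23.2 18.1
22.2 -72.4
22.7 -161.6
22.3 109.1
scene [[284.1, 225.3], [284.4, 230.1], [285.1, 240.5], [285.5, 247.4]]
side [[304.3, 156.6], [304.4, 161.4], [304.7, 172.0], [304.9, 179.0]]
[670.90601259   0.90937335 323.95474203]
```

View pics/key_scene.png

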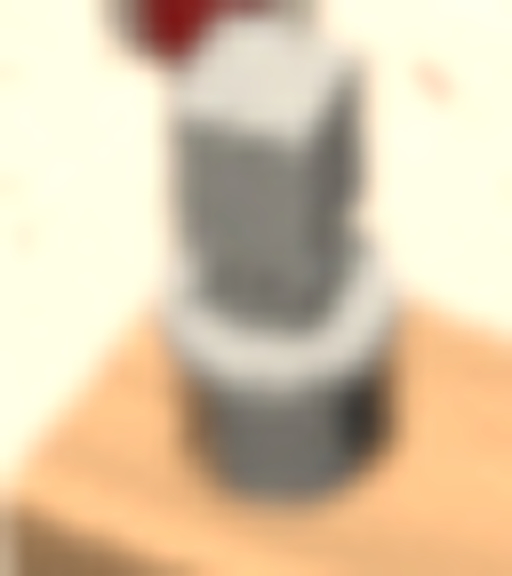

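View pics/key_side.png

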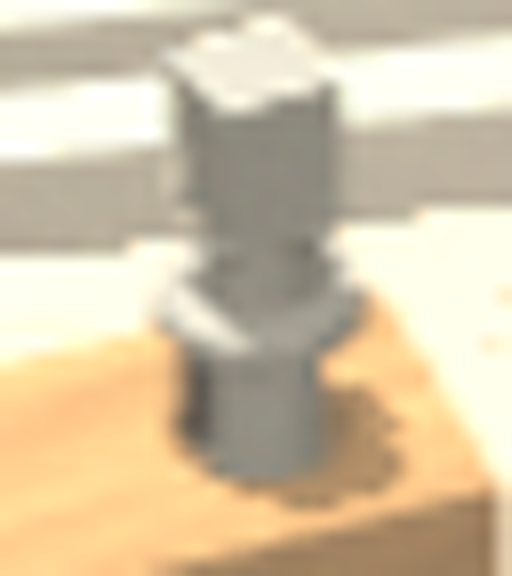

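Slim shaft confirmed as the scene px (285,238) one with the narrower collar: centre (561,32.6), flats at 18.1°. In both views a dark ridge sticks out on the −x side of the shank, so the key points to ≈198°. Next I hover over it and go down.

{"method": "play_rows", "body": {
  "moves": [
    [[0, 0, -36.5], [60, -114, 25], 1],
    [[0, 0, -36.5], [60, -114, 25], 1],
    [[0, 0, -36.5], [60, -114, 25], 1],
    [[0, 0, -36.5], [60, -114, 25], 1],
    [[0, 0, -36.5], [60, -114, 30], 1],
    [[0, 0, -36.5], [60, -114, 40], 1],
    [[0, 0, -36.5], [60, -114, 50], 1],
    [[0, 0, -36.5], [60, -114, 50], 1]
  ]
}}

```text
clock: 3.85
eef_pos: [559.1, 30.0, 129.5]
tcp_rot: [-3.138, -0.0, 1.884]
contact_force: [0.4, 0.1, -0.2]
opening: 0.999
```

```bash
python3 - <<'E'
from h import *
s,f=wgrab('w3');print(s['clock'],s['eef_pos'],s['tcp_rot'],s['qpos'])
print(wproj(f,[[561,32.6,111]]))
E
```

```text
3.85 [559.1174296   29.99705637 129.54087751] [-3.13752163e+00 -1.95823616e-04  1.88362224e+00] [ 5.14484838e-02  3.74553590e-01  1.85962653e+00 -1.09168830e-03
  9.11396179e-01 -2.60707298e-01]
[[323.18427229 229.72856849]]
```

View pics/w3.png

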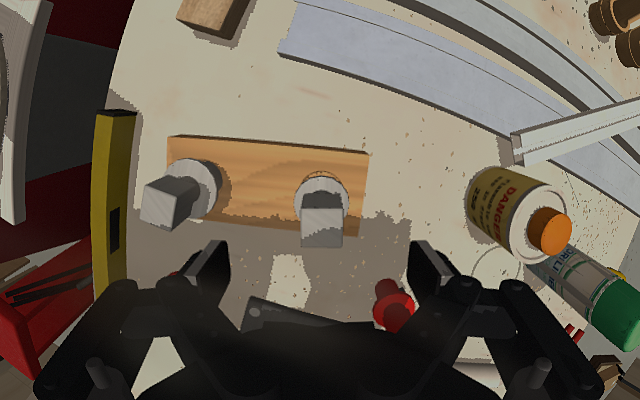

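```bash
python3 - <<'E'
from h import *
i=cv2.imread('pics/w3.png')[165:260,270:380]
cv2.imwrite('pics/w3c.png',cv2.resize(i,None,fx=6,fy=6,interpolation=cv2.INTER_CUBIC))
E
```

```text
(no output)
```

View pics/w3c.png

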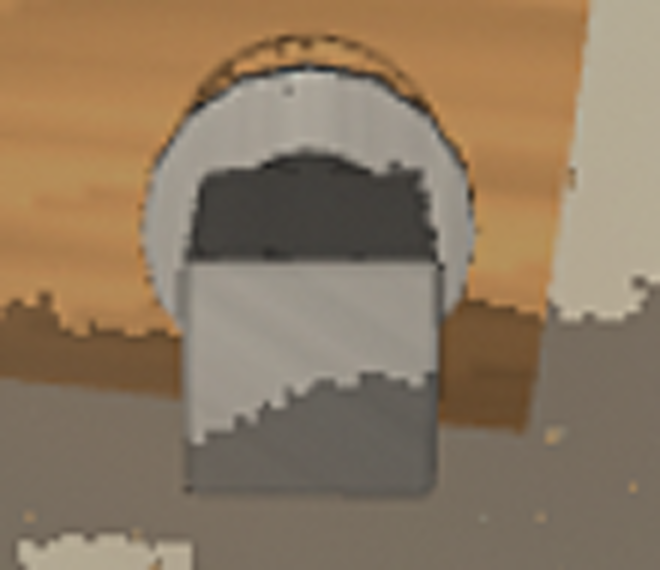

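```bash
python3 - <<'E'
from h import *
f=pickle.load(open('pics/w3.pkl','rb'));s=r.sense()
px=[(270+x/6,165+y/6) for x,y in((185,261),(440,261),(435,495),(186,491))]
P=np.array([watz(f,p,111) for p in px]);c=P.mean(0);print(P.round(1),c)
for k in range(4):
  d=P[(k+1)%4]-P[k];print(np.linalg.norm(d).round(1),np.degrees(np.arctan2(d[1],d[0])).round(1))
R=Ro.from_euler('xyz',s['tcp_rot']).as_matrix();print(R.T@(np.array([*c[:2],74])-s['eef_pos']), s['tcp_rot'])
E
```

```text
[[545.6  40.6 111. ]
 [567.6  47.8 111. ]
 [574.9  25.6 111. ]
 [552.3  18.7 111. ]] [560.08072488  33.17316327 111.        ]
23.2 17.9
23.3 -71.8
23.7 -163.2
22.9 107.0
[ 2.61070326  1.54100824 56.22762358] [-3.13832733e+00 -2.48396263e-05  1.88415174e+00]
```

{"method": "play_rows", "body": {
  "moves": [
    [[0, 0, 0], [2.6, 1.5, 25], 1],
    [[0, 0, 0], [2.6, 1.5, 50], 1],
    [[0, 0, 0], [2.6, 1.5, 56], 1],
    [[0, 0, 0], [2.6, 1.5, 56], 1],
    [[0, 0, 0], [2.6, 1.5, 56], 1],
    [[0, 0, 0], [2.6, 1.5, 56], 0],
    [[0, 0, 0], [2.6, 1.5, 56], 0],
    [[0, 0, 0], [2.6, 1.5, 56], 0],
    [[0, 0, 0], [2.6, 1.5, 56], 0],
    [[0, 0, 0], [2.6, 1.5, 56], 0],
    [[0, 0, 0], [2.6, 1.5, 56], 0],
    [[0, 0, 0], [2.6, 1.5, 56], 0],
    [[0, 0, 0], [2.6, 1.5, 56], 0]
  ],
  "newtons": 90
}}

```text
clock: 5.2
eef_pos: [560.3, 33.2, 74.7]
tcp_rot: [-3.139, 0.0, 1.884]
contact_force: [-1.7, 0.1, 6.4]
opening: 0.268
```

```bash
python3 - <<'E'
from h import *
s,f=wgrab('w4');print(s)
E
```

```text
{'clock': 5.2, 'qpos': array([ 5.69545934e-02,  4.54186660e-01,  1.88968969e+00, -1.19270571e-03,
        8.00279154e-01, -2.55607498e-01]), 'qvel': array([ 0.00055094,  0.00032268, -0.00112348,  0.00085441, -0.00065427,
       -0.00112044]), 'joint_efforts': array([ 1.75758189e-02, -5.53676355e+01, -2.40593970e+01, -3.18184002e-04,
       -4.25304864e-01,  1.03103237e-03]), 'eef_pos': array([560.3350546 ,  33.15687561,  74.74308407]), 'tcp_rot': array([-3.13889689e+00,  1.77896217e-04,  1.88419048e+00]), 'contact_force': array([-1.72333034,  0.12976378,  6.35502015]), 'wrist_torque': array([-0.03584007,  0.23545167, -0.02201538]), 'opening': 0.2676074377589411}
```

View pics/w4.png

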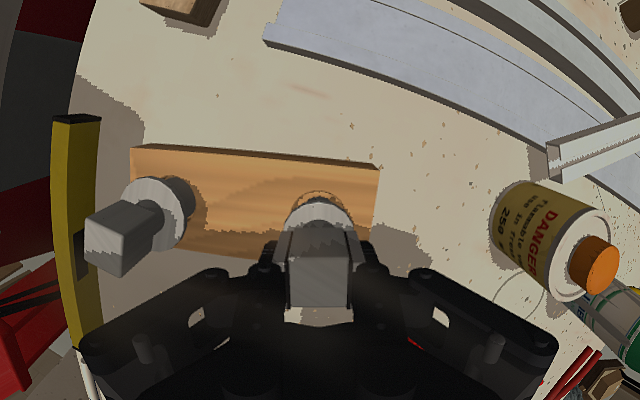

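{"method": "play_rows", "body": {
  "moves": [
    [[0, 0, 0], [0, 0, -20], 0],
    [[0, 0, 0], [0, 0, -50], 0],
    [[0, 0, 0], [0, 0, -85], 0],
    [[0, 0, 4.5], [-40, -7, -85], 0],
    [[0, 0, 4.5], [-90, -15, -85], 0],
    [[0, 0, 4.5], [-140, -24, -85], 0],
    [[0, 0, 4.5], [-180, -30, -85], 0],
    [[0, 0, 4.5], [-199, -34, -85], 0],
    [[0, 0, 4.5], [-199, -34, -85], 0],
    [[0, 0, 4.5], [-199, -34, -85], 0],
    [[0, 0, 4.5], [-199, -34, -85], 0]
  ]
}}

```text
clock: 6.35
eef_pos: [589.1, -165.2, 159.5]
tcp_rot: [-3.138, -0.001, 1.806]
contact_force: [1.0, -0.3, -2.4]
opening: 0.272
```

```bash
python3 - <<'E'
from h import *
s,f=wgrab('w5');print(s['clock'],s['eef_pos'],s['tcp_rot'],s['contact_force'],s['opening'],s['qpos'])
a=r.grab_frame('scene');b=r.grab_frame('side');pickle.dump((a,b),open('ab5.pkl','wb'))
save(a,'s5a');save(b,'s5b')
for n,g in(('s5a',a),('s5b',b)):
  x,y=proj(g,[*s['eef_pos'][:2],100])[0].astype(int);i=cv2.imread(f'pics/{n}.png')[y-40:y+35,x-50:x+50];cv2.imwrite(f'pics/{n}c.png',cv2.resize(i,None,fx=8,fy=8,interpolation=cv2.INTER_CUBIC));print(x,y)
E
```

```text
6.35 [ 589.09938263 -165.21360675  159.51429364] [-3.13811931e+00 -5.36833905e-04  1.80646042e+00] [ 1.02767741 -0.25110031 -2.36559914] 0.2718894925887173 [-2.75189790e-01  4.09041941e-01  1.72405484e+00 -1.45072606e-03
  1.01178871e+00 -5.10083406e-01]
324 186
326 202
```

View pics/w5.png

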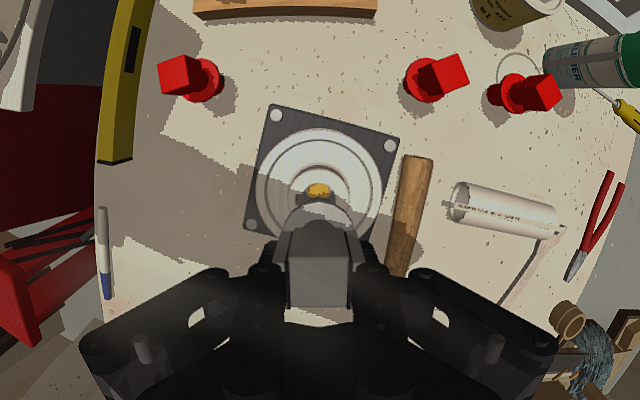

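View pics/s5ac.png

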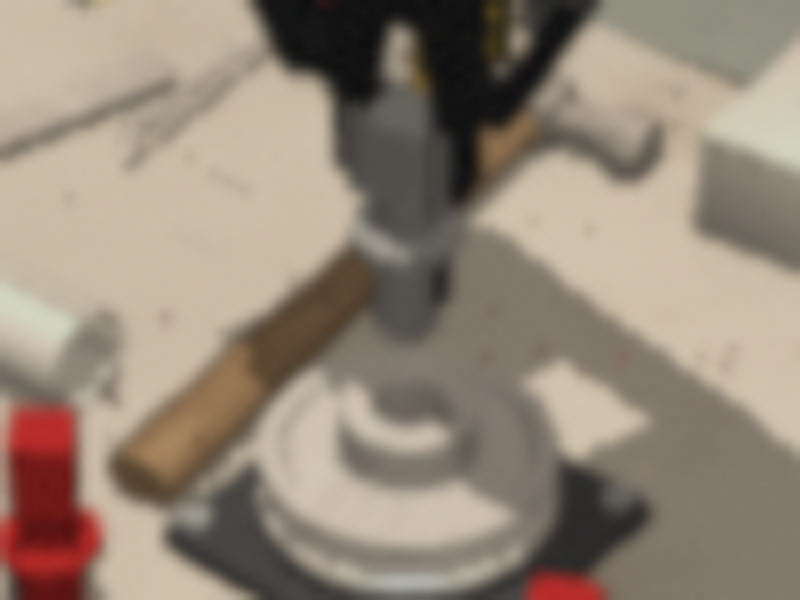

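View pics/s5bc.png

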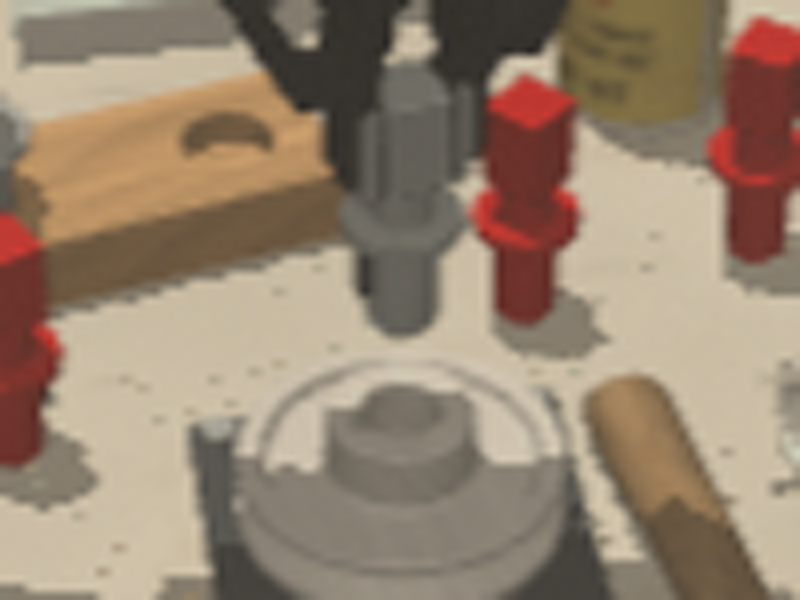

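```bash
python3 - <<'E'
from h import *
a,b=pickle.load(open('ab5.pkl','rb'));s=r.sense();x,y=s['eef_pos'][:2]
for n,g,c0 in(('a',a,(324,186)),('b',b,(326,202))):
  P=proj(g,[[x,y,160],[x,y,139],[x,y,117],[x,y,101],[x,y,65],[589.6,-166.9,65]]);print(n,((P-np.array(c0)+[50,40])*8).round(1).tolist())
f=pickle.load(open('pics/w5.pkl','rb'))
i=cv2.imread('pics/w5.png')[160:240,265:375];cv2.imwrite('pics/w5c.png',cv2.resize(i,None,fx=7,fy=7,interpolation=cv2.INTER_CUBIC))
for n in('s5a','s5b'):
  i=cv2.imread(f'pics/{n}.png');c=(324,186) if n=='s5a' else (326,202)
  i=i[c[1]-20:c[1]+25,c[0]-25:c[0]+25];cv2.imwrite(f'pics/{n}d.png',cv2.convertScaleAbs(cv2.resize(i,None,fx=13,fy=13,interpolation=cv2.INTER_CUBIC),alpha=1.3))
E
```

```text
a [[405.4, 185.5], [404.9, 233.9], [404.4, 283.5], [404.1, 319.0], [403.3, 396.8], [405.8, 394.4]]
b [[403.7, 174.2], [403.2, 226.5], [402.7, 280.1], [402.3, 318.3], [401.6, 402.1], [402.8, 405.1]]
```

View pics/w5c.png

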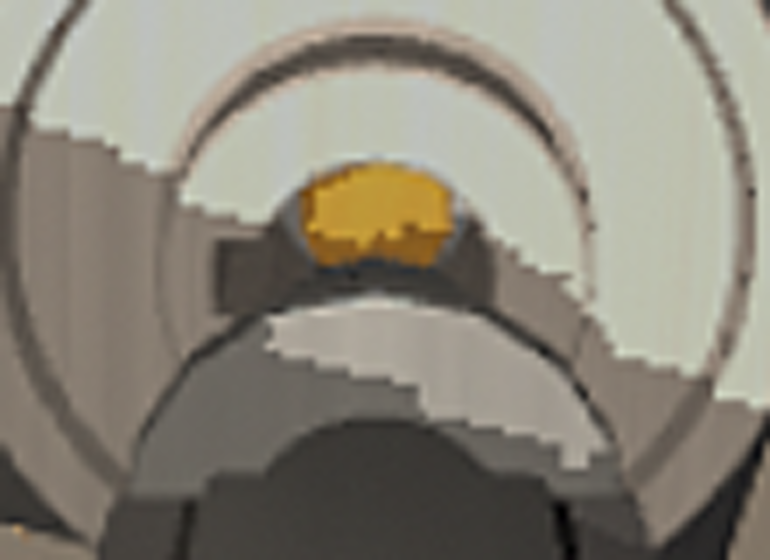

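View pics/s5ad.png

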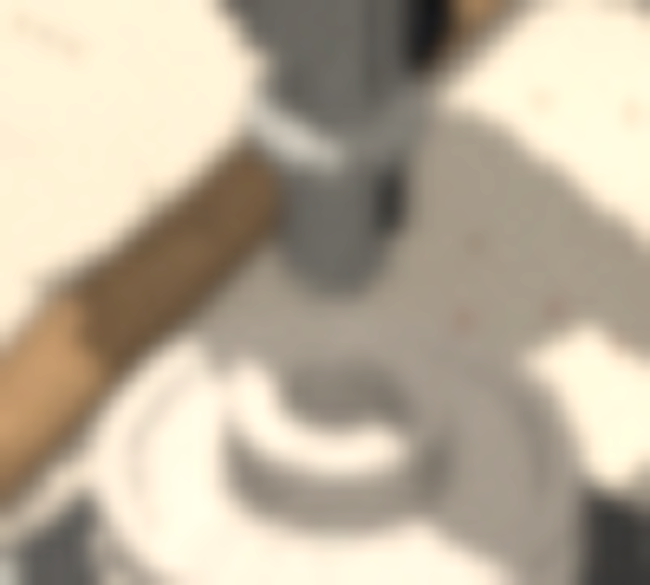

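View pics/s5bd.png

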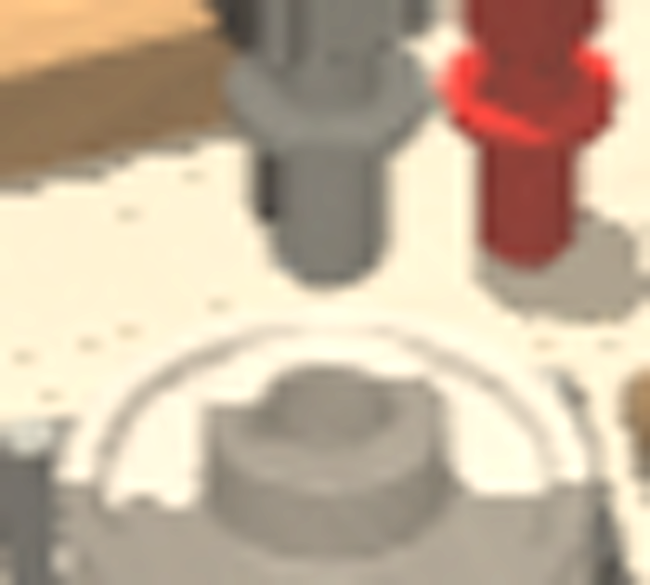

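Key clearly faces −x (scene crop right, side crop left), gripped straight; both cameras put the shaft within about 1.5 mm of the bore axis. Next I lower the plain end into the bore.

{"method": "play_rows", "body": {
  "moves": [
    [[0, 0, 0], [-1.3, -0.3, 15], 0],
    [[0, 0, 0], [-1.3, -0.3, 28], 0],
    [[0, 0, 0], [-1.3, -0.3, 32], 0],
    [[0, 0, 0], [-1.3, -0.3, 35], 0],
    [[0, 0, 0], [-1.3, -0.3, 38], 0],
    [[0, 0, 0], [-1.3, -0.3, 41], 0],
    [[0, 0, 0], [-1.3, -0.3, 43], 0],
    [[0, 0, 0], [-1.3, -0.3, 43], 0]
  ],
  "newtons": 100
}}

```text
clock: 7.3
eef_pos: [589.3, -166.7, 116.8]
tcp_rot: [-3.139, 0.0, 1.807]
contact_force: [-0.1, -0.2, -2.5]
opening: 0.267
```

```bash
python3 - <<'E'
from h import *
s,f=wgrab('w6');print(s['clock'],s['eef_pos'],s['tcp_rot'],s['contact_force'],s['wrist_torque'],s['opening'])
a=r.grab_frame('scene');b=r.grab_frame('side');save(a,'s6a');save(b,'s6b')
o=[]
for n,c in(('s6a',(324,186)),('s6b',(326,202))):
  i=cv2.imread(f'pics/{n}.png')[c[1]-25:c[1]+30,c[0]-27:c[0]+28];o.append(cv2.resize(i,None,fx=7,fy=7,interpolation=cv2.INTER_CUBIC))
cv2.imwrite('pics/s6.png',cv2.convertScaleAbs(np.hstack(o),alpha=1.3))
i=cv2.imread('pics/w6.png')[140:240,255:385];cv2.imwrite('pics/w6c.png',cv2.resize(i,None,fx=6,fy=6,interpolation=cv2.INTER_CUBIC))
E
```

```text
7.3 [ 589.3160602  -166.70538916  116.75120525] [-3.13866411e+00  2.63798923e-05  1.80698102e+00] [-0.05082618 -0.22379039 -2.51957016] [ 0.01173022  0.01327823 -0.03038054] 0.266918701201434
```

View pics/s6.png

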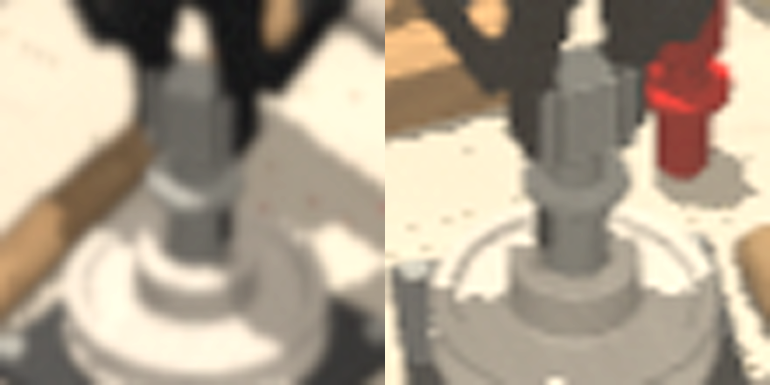

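View pics/w6c.png

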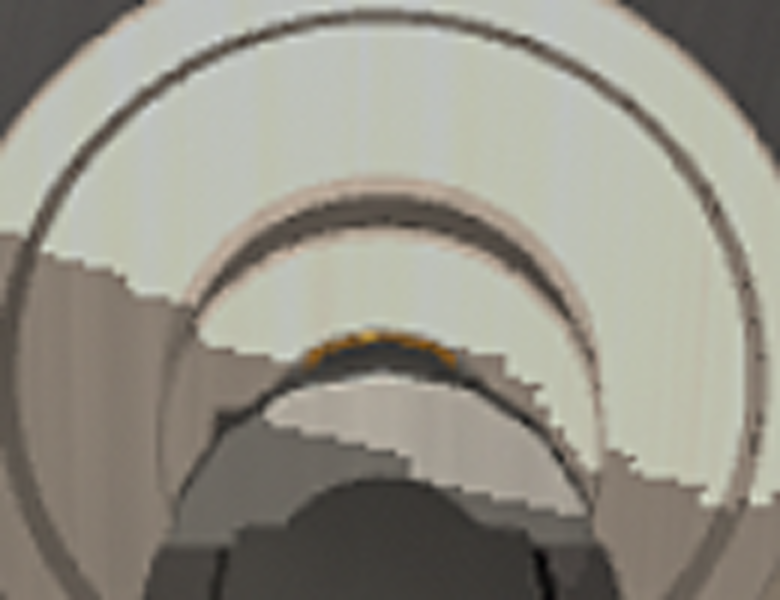

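{"method": "play_rows", "body": {
  "moves": [
    [[0, 0, 0], [0, 0, 4], 0],
    [[0, 0, 0], [0, 0, 7], 0],
    [[0, 0, 0], [0, 0, 9], 0],
    [[0, 0, 0], [0, 0, 10.5], 0],
    [[0, 0, 0], [0, 0, 12], 0],
    [[0, 0, 0], [0, 0, 12], 0]
  ]
}}

```text
clock: 8.05
eef_pos: [589.4, -166.7, 104.8]
tcp_rot: [-3.139, 0.0, 1.807]
contact_force: [0.1, -0.2, -2.3]
opening: 0.267
```

{"method": "play_rows", "body": {
  "moves": [
    [[0, 0, 0], [0, 0, 3], 0],
    [[0, 0, 0], [0, 0, 6], 0],
    [[0, 0, 0], [0, 0, 9], 0],
    [[0, 0, 0], [0, 0, 11], 0],
    [[0, 0, 0], [0, 0, 11], 0]
  ]
}}

```text
clock: 8.55
eef_pos: [589.1, -166.6, 93.4]
tcp_rot: [-3.138, -0.0, 1.807]
contact_force: [-0.9, 0.9, -3.2]
opening: 0.266
```

```bash
python3 - <<'E'
from h import *
s=r.sense();print(s['clock'],s['eef_pos'],s['contact_force'],s['wrist_torque'])
E
```

```text
8.55 [ 589.06731303 -166.64582472   93.40099747] [-0.85022184  0.91981436 -3.17030382] [-0.03091487 -0.04176034  0.0156803 ]
```

{"method": "play_rows", "body": {
  "moves": [
    [[0, 0, 0], [0, 0, 3], 0],
    [[0, 0, 0], [0, 0, 5], 0],
    [[0, 0, 0], [0, 0, 7], 0],
    [[0, 0, 0], [0, 0, 9], 0],
    [[0, 0, 0], [0, 0, 9.5], 0],
    [[0, 0, 0], [0, 0, 9.5], 0],
    [[0, 0, 0], [0, 0, 9.5], 0]
  ]
}}

```text
clock: 9.25
eef_pos: [589.5, -166.8, 84.4]
tcp_rot: [-3.139, 0.0, 1.807]
contact_force: [-0.9, 0.1, 5.2]
opening: 0.268
```

{"method": "play_rows", "body": {
  "moves": [
    [[0, 0, 0], [0, 0, 1], 0],
    [[0, 0, 0], [0, 0, 2], 0],
    [[0, 0, 0], [0, 0, 2], 0],
    [[0, 0, 0], [0, 0, 2], 0]
  ]
}}

```text
clock: 9.65
eef_pos: [589.6, -166.9, 83.8]
tcp_rot: [-3.139, 0.0, 1.807]
contact_force: [-5.2, 1.4, 16.9]
opening: 0.267
```

```bash
python3 - <<'E'
from h import *
s,f=wgrab('w7');a=r.grab_frame('scene');b=r.grab_frame('side');save(a,'s7a');save(b,'s7b')
s=r.sense();print(s['clock'],s['eef_pos'],s['contact_force'],s['wrist_torque'],s['opening'])
o=[]
for n,c in(('s7a',(315,215)),('s7b',(315,200))):
  i=cv2.imread(f'pics/{n}.png')[c[1]-50:c[1]+50,c[0]-65:c[0]+65];o.append(cv2.resize(i,None,fx=6,fy=6,interpolation=cv2.INTER_CUBIC)[:, ::1])
cv2.imwrite('pics/s7a_c.png',o[0]);cv2.imwrite('pics/s7b_c.png',o[1])
i=cv2.imread('pics/w7.png')[130:240,245:395];cv2.imwrite('pics/w7c.png',cv2.resize(i,None,fx=5,fy=5,interpolation=cv2.INTER_CUBIC))
E
```

```text
9.8 [ 589.55006868 -166.87569826   83.79481678] [-5.64927644  1.17103365 16.26544578] [ 0.26966919  0.94040618 -0.02353705] 0.268756106707208
```

View pics/s7a_c.png

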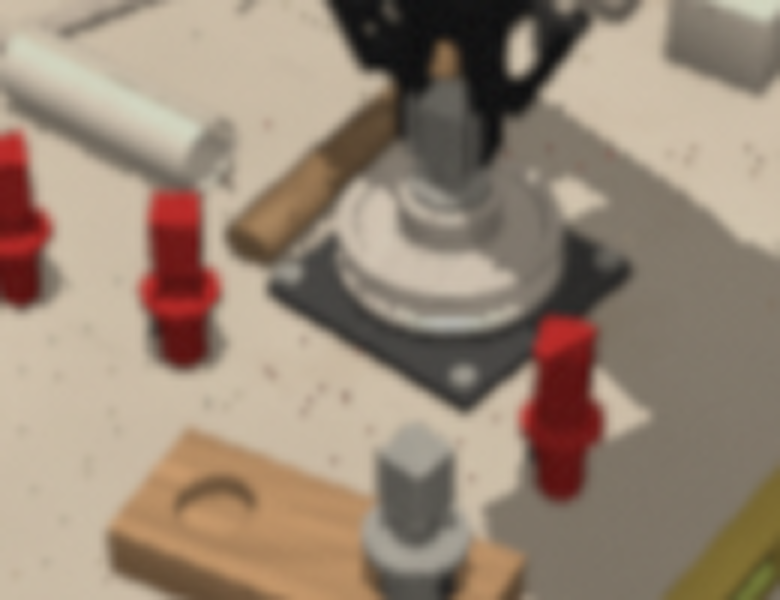

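View pics/s7b_c.png

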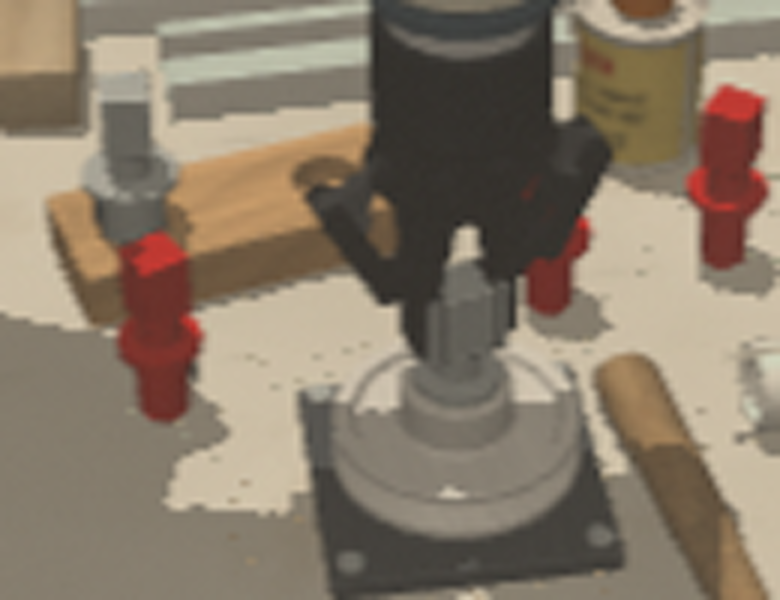

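View pics/w7c.png

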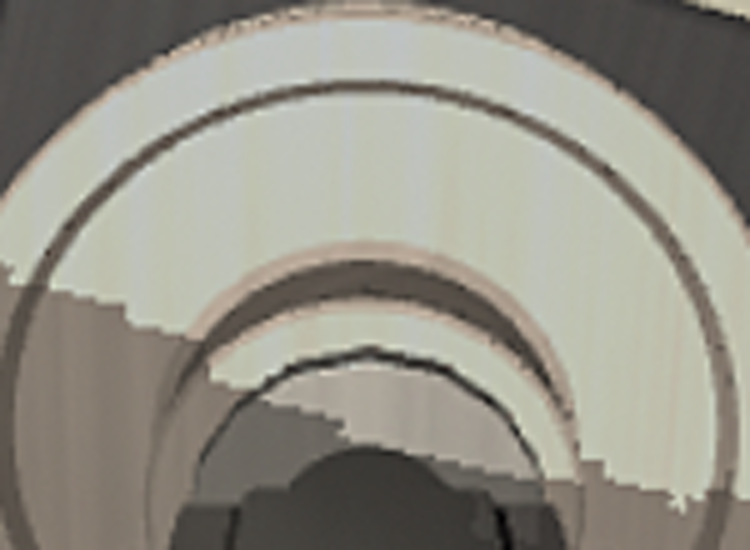

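{"method": "play_rows", "body": {
  "moves": [
    [[0, 0, 0], [0, -0.4, 1.5], 0],
    [[0, 0, 0], [0, -0.4, 2], 0],
    [[0, 0, 0], [0, -0.4, 2], 0],
    [[0, 0, 0], [0, -0.4, 2], 0]
  ]
}}

```text
clock: 10.2
eef_pos: [589.6, -166.9, 83.7]
tcp_rot: [-3.14, 0.001, 1.807]
contact_force: [-5.4, 2.9, 20.6]
opening: 0.272
```

```bash
python3 - <<'E'
from h import *
s=r.sense();print(s['clock'],s['eef_pos'],s['tcp_rot'],s['contact_force'],s['wrist_torque'],s['opening'])
f=pickle.load(open('pics/w7.pkl','rb'))
# expected collar-top front edge & hub edge if home: circle r20 at z=71, hub r25 z=65
c=np.array([589.5,-166.9])
for nm,R,z in(('collar top home',20,71),('collar top +3',20,74),('hub',25,65)):
  t=np.linspace(0,2*np.pi,73);p=wproj(f,[[c[0]+R*np.cos(u),c[1]+R*np.sin(u),z] for u in t]);p=(p-[245,130])*5;print(nm,p.min(0).round(),p.max(0).round())
E
```

```text
10.2 [ 589.55800925 -166.89262885   83.74388055] [-3.14021776e+00  7.50566589e-04  1.80705741e+00] [-5.39941101  2.8559147  20.62789444] [ 0.46782764  1.13406466 -0.05344402] 0.27244894952865023
collar top home [182. 357.] [550. 696.]
collar top +3 [179. 365.] [553. 709.]
hub [144. 297.] [588. 709.]
```

The seated height matches: TCP z is 83.74, and the predicted home height is 103 − 19.26 = 83.74. Force also climbed about 11 N in 0.6 mm, which means hard contact rather than spring. I'm handing in while still pressing at about 20 N.

```bash
python3 - <<'E'
from h import *
print(r.sign_off());s=r.sense();print(s['clock'],s['eef_pos'],s['contact_force'])
E
```

```text
the job is handed in; nothing more can be done
None
the job is handed in; nothing more can be done
```

The slim shaft is in the pulley with its key in the keyway, pushed home, and I handed the job in at 10.2 s of the 48 s, still gripping and pressing it down.

- **What I did:** I took the slim shaft from the rack and turned it about 4.5° so its key lined up with the keyway. It went into the bore with no sign of the key landing on the hub face.
- **Height:** the tool finished at z = 83.74 mm. That is exactly the home height worked out from where I gripped the shaft in the rack.
- **Force:** the sensor read about 21 N, or about 23 N against its reading just before contact. It rose about 11 N in the last 0.6 mm, which means the collar is on the hub face rather than only on the spring.
- **Other things:** the last side pictures show the thicker shaft still standing in the rack and the red look-alikes in place. The tin and block were in view and looked unmoved. I did not check the tape roll at the end, but the arm's path did not go near it.
- **Less certain:** a sideways force of about 6 N and a moment of about 1.2 N m remained, so the shaft is probably resting on one side of the bore. Moving it 0.4 mm sideways did not remove this. The wrist picture agrees with the collar being home only to within 1 to 2 mm, so I relied on the height and force instead.

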